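# Hook the dish basket out from under the dust hood

## Robot

A 6-joint arm with a two-finger parallel gripper is mounted at the origin on the work surface. World frame = base frame: x ahead of the robot, y to its left, z up, the work surface at z = 0. Lengths are in mm, angles in rad, forces in N, time in s.
With the tool pointing down it reaches from about 350 to 875 mm from the base axis. Payload 4.2 kg.
Tool frame: the origin (TCP) lies midway between the tips of the shut fingers; the grasp point (between the pads) lies 19 mm behind it; z points along the fingers, y is the line along which they close (so a half turn about z gives the same grasp; the last joint's range is limited). The gripper opens to 85 mm and grips with 20 to 120 N. Pads are 22 mm wide; open, the fingers measure 114 mm over their backs; the gripper's body (76 mm by 85 mm) begins 54 mm behind the grasp point. The pads swing forward as they close: fully open they stand 13 mm farther back than shut.
Start: joints at [-0.932, 0.385, 0.008, 0, -1.194, -0.259], TCP at [231.723, -580.434, 231.312] pointing down, gripper open.
Joint ranges: [-3.14, 3.14], [-1.21, 2.06], [-1.07, 1.41], [-3.16, 2.05], [-2.99, -0.16], [-3.1, 3.1]. Speed limits (rad/s): [2.79, 2.79, 3.14, 3.14, 3.14, 3.14].

## Interface

Orientations are given as a unit quaternion [x, y, z, w].
In Python, from bench import arm gives the robot as it stands. The module is installed in compiled form; this text tells all that it offers.
- The arm moves only by the shell command python3 -m handwheel 'ROWS' [OPENING]. ROWS is JSON, a list of rows, each an object of numbers: "x", "y", "z": the shift along the world's x, y, z each as a share of 20 cm, from -1 to 1; "ax", "ay", "az": the turn, a rotation vector about the world's x, y, z each as a share of 90 degrees, from -1 to 1. In form: [{"x": .., "y": .., "z": .., "ax": .., "ay": .., "az": ..}, ...]. A call has exactly 8 rows; each row shifts and turns the commanded pose from where the row before left it; what a row does not reach is not made up. A row lasts 1/10 s, in which the tool goes at most 50 mm and 8.59 degrees, less where a joint would pass 70% of its speed; a pose out of reach is approached as far as the arm can. A call with a number of a shift or a turn outside -1 to 1 is refused whole. A call with a gripper value outside its range is refused whole. OPENING is the opening, from -1 (shut) to 1 (fully open), set as the call begins (- or left out, the last holds). The fingers move at their own pace and stop on an object; the grip force is fixed at half the most. Time passes only in rows, so rows that do not move let the fingers close, or fill a call up. It gives the time, the measured TCP pose, the force, the opening and the grip force at its end, in the units of the state.
- arm.read_state(): the state, without advancing time (a new reading comes with each control period).
- arm.get_image(name): name is "side" or "top"; returns the picture (384x512x3 uint8, red, green, blue); there is no depth.
- arm.camera_params(name): a dict with "K" (3x3 intrinsics, pixels), "position" and "orientation" of the camera in the world. Camera axes: x right, y down, z forward; pixel columns grow to the right and rows downward; lengths in mm; the calibration is good to about 2 mm. A picture is of the moment at which its call begins. camera_params takes no time and is no camera call.
- arm.job_done(): hands the job in; it is judged then, once.
The state is a dict: "clock": time; "joints": joint angles; "joint_vel": joint speeds; "joint_efforts": joint torques, N m; "position": TCP position; "ee_rot": TCP orientation; "contact_force": force on the tool from outside, world axes, zero at the start; "wrist_torque": the same for the moment, N m; "gripper_width": finger opening in mm; "grasp_force": force on a finger pad.
Only numpy, scipy, OpenCV 4.12 (cv2) and the standard library are available. Lean on these libraries where they do the work, as an engineer would, in place of code of your own. Each camera call takes 0.05 s, during which the arm holds its last target. There are 200 camera calls.

## Task

Take the reach hook from its blue mat, hook its claw behind the far side of the orange dish basket and drag the basket gently out from under the clear hood until it presses firmly on the red spring buffer of its stop, with no hard jamming and without touching the basket with the gripper. Leave the basket there against the buffer, and put the hook back on its mat and rest as it lay; leave the other things on the bench alone.

Things in the scene. Friction and masses are not known exactly. Their poses are not given: they have to be found in the camera images.
- tool_grip (a point): Reach hook, loose, 0.22 kg, standing claw-down with its handle on a rest. Point: centre of its yellow handle block, 80 mm long (x), 26 wide (y), 40 tall; grip it across its width from above. An 8 mm steel rod, level with this point, runs from its front to a flat steel claw hanging down 190 mm ahead of this point. x points from handle to claw, z up.
- tool_tip (a point): Middle of the claw's lower edge, 52 mm below the handle's centre. The claw is a steel plate 6 mm thick (x), 24 wide (y), 56 tall, reaching 52 mm below the rod's axis; its pulling face is 3 mm from this point towards the handle. Axes as the handle's.
- basket: Orange open basket, loose, 100 mm (x) by 90 (y), 45 tall, walls 4 mm, about 0.45 kg with the dishes fixed in it below its rim. It stands on the bench between the guide rails, along them to about 2 degrees; dragging it takes 2 to 4 N. Origin: centre of its underside; x points to its far side, away from the robot, z up.
- dock: Fixed guide under the hood: two aluminium rails 12 mm high and wide, inner faces 50 mm either side of the centre line, from x = -60 to +210 mm. The basket slides between them towards -x, to the stop. Origin on the bench on the centre line; x points deeper under the hood, z up.
- hood_edge (a point): Middle of the front edge of the clear hood's roof, at its underside, 140 mm above the bench; 55 mm along x from the dock's origin, same axes. The roof is 5 mm thick, 154 mm wide and reaches 150 mm on in x; the clear side walls stand 71 to 77 mm off the centre line.
- stop_zone (a point): Point on the bench, 30 mm to -x of the dock's origin, same axes: middle of the zone where the last user clamped the stop. Blue block 28 mm tall with a red spring buffer, 22 mm tall, facing +x. The buffer's face lies up to 20 mm before or behind this point, unmeasured: find it by feel. The block ends 35 mm behind the face.
- buffer_rest (a point): Same point as stop_zone, 16 mm up: height of the middle of the red buffer. The buffer gives about 1 mm for each 2 N, up to 8 mm, then is rigid. Resting on it with 4 N or more is firm; more than 25 N between hook and basket is jamming. Unload the claw before lifting it off.
- mat: Fixed blue mat, 300 mm (x) by 100 (y), 3 thick, with a white rest block 60 (x) by 44 (y) mm, its centre 77 mm towards -x from the mat's middle, its top 35 mm above the bench. The hook's handle lies centred on the rest, lengthways, and the claw, to +x, stands on the mat. Origin: centre of its underside.
- reagent: Bystander: amber glass bottle with black cap, 64 mm across, 150 mm tall. Origin: centre of its underside.
- jar: Bystander: small glass jar with white cap, 44 mm across, 50 mm tall. Origin: centre of its underside.
- beaker: Bystander: glass beaker, 66 mm across the rim, 85 mm tall. Origin: centre of its underside.
- objective: Bystander: brass microscope objective standing on end, 34 mm across, 45 mm tall. Origin: centre of its underside.
- slidebox: Bystander: green slide box, 85 x 100 x 35 mm. Origin: centre of its underside.
- counter: Bystander: round steel hand counter, 56 mm across, 50 mm tall. Origin: centre of its underside.
There are look-alikes about, which are no part of the job. Of the things shaped like the basket, the orange one is meant.

How it is judged:
By the outcome, as a careful person would: the job done as asked, in the order asked, and still so for the second after the job is handed in, with the robot touching nothing.
It also fails if it takes over 64 s, if anything falls off the work surface, if the arm or the gripper's body presses on something with over 40 N, if the wrist force passes 120 N, or if a joint passes its speed limit or range.

## Working session

There is one attempt and no reset: what is moved stays moved. The work goes in short steps, Python scripts to look and compute and a shell command to move; the robot and the scene stay as the last step left them, time stands still between calls to the robot, and variables do not carry over. Pictures are saved under pics/ and viewed, at most 10 in all, crops included, and the job is handed in when it is done.

```bash
mkdir -p pics; python3 - <<'E'
from bench import arm
import cv2
for n in("side","top"):
    im=arm.get_image(n);cv2.imwrite(f"pics/{n}0.png",im[:,:,::-1]);p=arm.camera_params(n);print(n,p)
s=arm.read_state();print(s)
E
```

```text
side {'K': array([[383.13728092,   0.        , 251.88167577],
       [  0.        , 383.13728092, 193.2519309 ],
       [  0.        ,   0.        ,   1.        ]]), 'position': array([-66.00586946, 767.54588654, 720.06116019]), 'orientation': array([-0.2787047 ,  0.82559904, -0.46010493,  0.17033313])}
top {'K': array([[376.65983448,   0.        , 261.67976746],
       [  0.        , 376.65983448, 181.86472024],
       [  0.        ,   0.        ,   1.        ]]), 'position': array([ 420.9110204 ,  -12.86385273, 1160.077695  ]), 'orientation': array([-0.70513532,  0.70575736, -0.04782547,  0.04902513])}
{'clock': 0.1, 'joints': array([-9.32390754e-01,  3.85468376e-01,  6.76329618e-03, -4.24300960e-04,
       -1.19400101e+00, -2.58586325e-01]), 'joint_vel': array([-0.00070095, -0.00139849,  0.00175011,  0.00036199,  0.00067147,
        0.00050443]), 'joint_efforts': array([-1.34807295e-03, -3.93318808e+01,  1.88928419e+01,  4.19802502e+00,
       -2.63957634e-03, -3.79966139e-06]), 'position': array([ 231.53250847, -579.97119897,  230.33968805]), 'ee_rot': array([-1.88693214e-01,  9.82035600e-01,  9.45948430e-04, -2.36355707e-04]), 'contact_force': array([-0.26580202,  0.4888931 , -0.34462479]), 'wrist_torque': array([-0.01871979, -0.03334398,  0.00134794]), 'grasp_force': 0.0, 'gripper_width': 85.51224007894173}
```

View pics/top0.png

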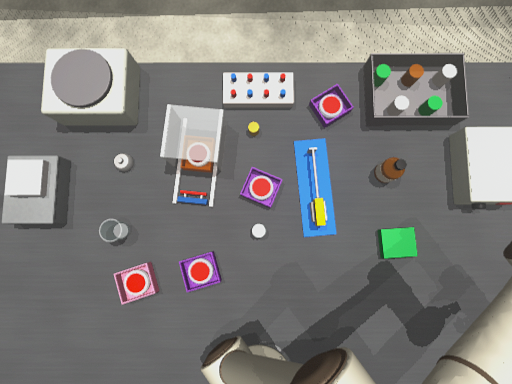

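View pics/side0.png

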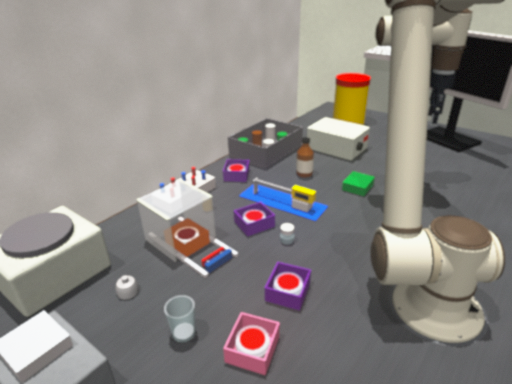

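The top view shows the mat at (315,187) with its yellow handle at (320,211) and the claw at (313,150). The orange basket is under the hood at (198,158), the stop is at (193,197), and the rails run from about row 203 up under the hood. The purple and pink baskets are look-alikes.

```bash
cat > h.py <<'E'
import numpy as np,cv2
from bench import arm
from scipy.spatial.transform import Rotation as R
def ray(n,uv,z):
    p=arm.camera_params(n);uv=np.atleast_2d(np.array(uv,float))
    d=np.c_[uv,np.ones(len(uv))]@np.linalg.inv(p["K"]).T@R.from_quat(p["orientation"]).as_matrix().T
    c=p["position"];return c+d*((z-c[2])/d[:,2])[:,None]
def proj(n,P):
    p=arm.camera_params(n);q=(np.atleast_2d(P)-p["position"])@R.from_quat(p["orientation"]).as_matrix()@p["K"].T
    return q[:,:2]/q[:,2:]
def mask(im,lo,hi,box):
    m=cv2.inRange(cv2.cvtColor(im,cv2.COLOR_RGB2HSV),lo,hi);o=np.zeros_like(m);x0,y0,x1,y1=box;o[y0:y1,x0:x1]=m[y0:y1,x0:x1];return o
def pts(m):
    return np.argwhere(m)[:,::-1]
def rect(n,m,z):
    P=ray(n,pts(m),z)[:,:2].astype(np.float32);(c,s,a)=cv2.minAreaRect(P);return np.round(c,1),np.round(s,1),round(a,2),np.round(cv2.boxPoints((c,s,a)),0).tolist()
E
python3 - <<'E'
from h import *
im=cv2.imread("pics/top0.png")[:,:,::-1].copy()
print("mat",rect("top",mask(im,(100,120,100),(125,255,255),(285,130,345,245)),3))
m=mask(im,(22,150,150),(35,255,255),(300,190,340,235));print("handle",rect("top",m,75))
m=mask(im,(22,150,225),(35,255,255),(300,190,340,235));print("handle bright",rect("top",m,75))
print("stopblue",rect("top",mask(im,(100,120,80),(125,255,255),(165,185,225,212)),28))
m=mask(im,(0,150,100),(8,255,255),(165,180,225,205))|mask(im,(172,150,100),(180,255,255),(165,180,225,205));print("red",rect("top",m,22))
m=mask(im,(3,110,60),(18,255,255),(160,100,225,180));print("basket",rect("top",m,45))
c=im[95:215,150:235];c=cv2.resize(c,None,fx=4.5,fy=4.5,interpolation=cv2.INTER_CUBIC)
d=cv2.resize(im[135:240,285:345],None,fx=4.5,fy=4.5,interpolation=cv2.INTER_CUBIC)
d=cv2.copyMakeBorder(d,0,540-len(d),0,0,cv2.BORDER_CONSTANT)
cv2.imwrite("pics/c0.png",np.hstack([c,d])[:,:,::-1])
E
```

```text
mat (array([ 566.2, -173.6]), array([301.5, 101. ]), 5.14, [[412.0, -137.0], [421.0, -237.0], [721.0, -210.0], [712.0, -110.0]])
handle (array([ 484.9, -177.4]), array([77.2, 24.7]), 4.39, [[445.0, -168.0], [447.0, -193.0], [524.0, -187.0], [522.0, -162.0]])
handle bright (array([ 485.3, -177.6]), array([75. , 24.1]), 4.39, [[447.0, -168.0], [449.0, -193.0], [524.0, -187.0], [522.0, -163.0]])
stopblue (array([522.1, 199. ]), array([90.4, 16.2]), 84.23, [[509.0, 155.0], [526.0, 153.0], [535.0, 243.0], [519.0, 245.0]])
red (array([545.2, 197.8]), array([80.6,  9.1]), 84.22, [[537.0, 158.0], [546.0, 157.0], [554.0, 237.0], [545.0, 238.0]])
basket (array([624.6, 185.4]), array([96.3, 30.5]), 83.95, [[604.0, 139.0], [635.0, 136.0], [645.0, 232.0], [614.0, 235.0]])
```

View pics/c0.png

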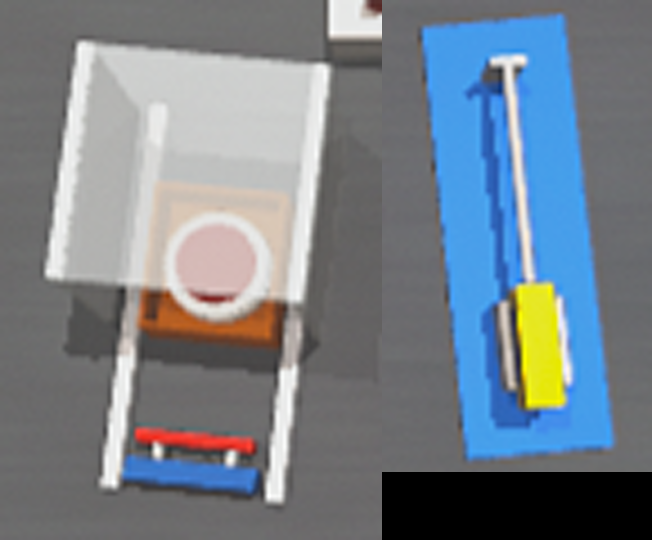

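The crop shows the basket rim corners at about (160,183), (293,196), (280,335) and (138,318). The near rail ends are at (111,487) and (275,503), the left rail's far end is at (157,105), and the hood front edge runs from (47,275) to (303,303). The claw top is at (508,62).

```bash
python3 - <<'E'
from h import *
f=lambda l,z,o=(150,95):ray("top",[(o[0]+(x+.5)/4.5-.5,o[1]+(y+.5)/4.5-.5) for x,y in l],z)[:,:2].round(0)
print("rim",f([(160,183),(293,196),(280,335),(138,318)],45).tolist())
print("basket foot near",f([(143,333),(280,347)],0).tolist())
print("rails near",f([(111,487),(275,503)],12).tolist(),"far left",f([(157,105)],12).tolist(), "right rail at hood",f([(294,310)],12).tolist())
print("hood front bottom edge",f([(47,278),(303,303)],143).tolist(),"back",f([(80,42),(328,65)],145).tolist())
print("red far edge",f([(137,430),(256,440)],22).tolist(),)
print("claw",f([(490-382,62),(508-382,62),(526-382,62)],59,(285,135)).tolist(),"rod at handle",f([(530-382,280)],55,(285,135)).tolist())
for n,p,z in(("jar",(259,231),50),("obj",(254,127),45),("purple",(261,187),45)):print(n,ray("top",p,z)[0,:2].round())
E
```

```text
rim [[718.0, 222.0], [709.0, 132.0], [614.0, 139.0], [625.0, 234.0]]
basket foot near [[623.0, 240.0], [613.0, 145.0]]
rails near [[515.0, 256.0], [504.0, 145.0]] far left [[783.0, 232.0]] right rail at hood [[637.0, 134.0]]
hood front bottom edge [[632.0, 269.0], [617.0, 112.0]] back [[782.0, 253.0], [767.0, 98.0]]
red far edge [[553.0, 237.0], [546.0, 157.0]]
claw [[674.0, -151.0], [674.0, -163.0], [674.0, -175.0]] rod at handle [[529.0, -175.0]]
jar [429.  -3.]
obj [744.  12.]
purple [559.  -9.]
```

```bash
python3 -m handwheel '[{"x":0.12,"y":0.19,"z":0,"ax":0,"ay":0,"az":-0.06},{"x":0.12,"y":0.19,"z":0,"ax":0,"ay":0,"az":-0.06},{"x":0.12,"y":0.19,"z":0,"ax":0,"ay":0,"az":-0.06},{"x":0.12,"y":0.19,"z":0,"ax":0,"ay":0,"az":-0.009},{"x":0.12,"y":0.19,"z":0,"ax":0,"ay":0,"az":0},{"x":0.12,"y":0.19,"z":0,"ax":0,"ay":0,"az":0},{"x":0.12,"y":0.19,"z":0,"ax":0,"ay":0,"az":0},{"x":0.12,"y":0.19,"z":0,"ax":0,"ay":0,"az":0}]' 1
python3 -m handwheel '[{"x":0.1,"y":0.15,"z":-0.05,"ax":0,"ay":0,"az":0},{"x":0.1,"y":0.15,"z":-0.1,"ax":0,"ay":0,"az":0},{"x":0.08,"y":0.12,"z":-0.1,"ax":0,"ay":0,"az":0},{"x":0.032,"y":0.065,"z":-0.15,"ax":0,"ay":0,"az":0},{"x":0,"y":0,"z":-0.1,"ax":0,"ay":0,"az":0},{"x":0,"y":0,"z":0,"ax":0,"ay":0,"az":0},{"x":0,"y":0,"z":0,"ax":0,"ay":0,"az":0},{"x":0,"y":0,"z":0,"ax":0,"ay":0,"az":0}]' 1
python3 - <<'E'
from h import *
s=arm.read_state();m=R.from_quat(s["ee_rot"]).as_matrix();print(s["position"],m[:,2],np.degrees(np.arctan2(m[1,1],m[0,1]))-90,s["contact_force"])
im=arm.get_image("side");c=proj("side",[486,-179,70])[0].astype(int);print(c)
a=im[c[1]-70:c[1]+50,c[0]-75:c[0]+75];cv2.imwrite("pics/g1.png",cv2.resize(a,None,fx=4,fy=4,interpolation=cv2.INTER_CUBIC)[:,:,::-1])
E
```

```text
clock: 0.9
position: [424.1, -274.6, 231.1]
ee_rot: [-0.041, 0.999, 0.0, -0.0]
contact_force: [0.6, 0.4, 0.2]
gripper_width: 85.4
grasp_force: 0.0
clock: 1.7
position: [486.9, -179.9, 132.6]
ee_rot: [-0.041, 0.999, -0.0, 0.001]
contact_force: [0.6, -0.2, -0.1]
gripper_width: 85.3
grasp_force: 0.0
[ 486.8932798  -179.90463821  132.61118756] [ 2.40707316e-03 -4.85101713e-04 -9.99996985e-01] 4.735039938470123 [ 0.61121687 -0.21598074 -0.07556355]
[302 190]
```

View pics/g1.png

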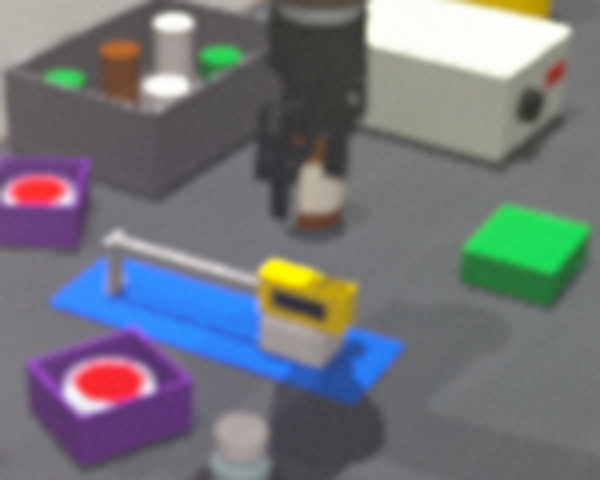

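The gripper (305,150) stands over the yellow handle (308,300), with nothing else nearby. I'll descend and grip.

```bash
python3 -m handwheel '[{"x":0,"y":0.003,"z":-0.1,"ax":0,"ay":0,"az":0},{"x":0,"y":0,"z":-0.1,"ax":0,"ay":0,"az":0},{"x":0,"y":0,"z":-0.1,"ax":0,"ay":0,"az":0},{"x":0,"y":0,"z":-0.08,"ax":0,"ay":0,"az":0},{"x":0,"y":0,"z":-0.05,"ax":0,"ay":0,"az":0},{"x":0,"y":0,"z":-0.025,"ax":0,"ay":0,"az":0},{"x":0,"y":0,"z":0,"ax":0,"ay":0,"az":0},{"x":0,"y":0,"z":0,"ax":0,"ay":0,"az":0}]' 1
python3 -m handwheel '[{"x":0,"y":0,"z":0,"ax":0,"ay":0,"az":0},{"x":0,"y":0,"z":0,"ax":0,"ay":0,"az":0},{"x":0,"y":0,"z":0,"ax":0,"ay":0,"az":0},{"x":0,"y":0,"z":0,"ax":0,"ay":0,"az":0},{"x":0,"y":0,"z":0,"ax":0,"ay":0,"az":0},{"x":0,"y":0,"z":0,"ax":0,"ay":0,"az":0},{"x":0,"y":0,"z":0,"ax":0,"ay":0,"az":0},{"x":0,"y":0,"z":0,"ax":0,"ay":0,"az":0}]' -1
```

```text
clock: 2.55
position: [486.8, -179.0, 41.1]
ee_rot: [-0.042, 0.999, -0.0, 0.001]
contact_force: [-0.1, 0.1, -0.0]
gripper_width: 85.5
grasp_force: 0.0
clock: 3.35
position: [486.4, -178.8, 40.7]
ee_rot: [-0.042, 0.999, -0.0, 0.0]
contact_force: [-0.5, 1.9, 3.9]
gripper_width: 25.2
grasp_force: 59.9
```

```bash
python3 -m handwheel '[{"x":0,"y":0,"z":0.02,"ax":0,"ay":0,"az":0},{"x":0,"y":0,"z":0.05,"ax":0,"ay":0,"az":0},{"x":0,"y":0,"z":0.1,"ax":0,"ay":0,"az":0},{"x":0,"y":0,"z":0.1,"ax":0,"ay":0,"az":0},{"x":0,"y":0,"z":0.1,"ax":0,"ay":0,"az":0},{"x":0,"y":0,"z":0.1,"ax":0,"ay":0,"az":0},{"x":0,"y":0,"z":0.05,"ax":0,"ay":0,"az":0},{"x":0,"y":0,"z":0.03,"ax":0,"ay":0,"az":0}]'
python3 -m handwheel '[{"x":-0.04,"y":0.1,"z":0,"ax":0,"ay":0,"az":-0.01},{"x":-0.05,"y":0.2,"z":0,"ax":0,"ay":0,"az":-0.02},{"x":-0.05,"y":0.2,"z":0,"ax":0,"ay":0,"az":-0.02},{"x":-0.05,"y":0.2,"z":0,"ax":0,"ay":0,"az":-0.02},{"x":-0.05,"y":0.2,"z":0,"ax":0,"ay":0,"az":-0.02},{"x":-0.05,"y":0.2,"z":0,"ax":0,"ay":0,"az":-0.02},{"x":-0.05,"y":0.2,"z":0,"ax":0,"ay":0,"az":-0.0055},{"x":-0.05,"y":0.1,"z":0,"ax":0,"ay":0,"az":0}]'
python3 -m handwheel '[{"x":-0.05,"y":0.15,"z":0,"ax":0,"ay":0,"az":0},{"x":-0.018,"y":0.15,"z":0,"ax":0,"ay":0,"az":0},{"x":0,"y":0.12,"z":0,"ax":0,"ay":0,"az":0},{"x":0,"y":0.08,"z":0,"ax":0,"ay":0,"az":0},{"x":0,"y":0.05,"z":0,"ax":0,"ay":0,"az":0},{"x":0,"y":0.003,"z":0,"ax":0,"ay":0,"az":0},{"x":0,"y":0,"z":0,"ax":0,"ay":0,"az":0},{"x":0,"y":0,"z":0,"ax":0,"ay":0,"az":0}]'
python3 - <<'E'
from h import *
s=arm.read_state();m=R.from_quat(s["ee_rot"]).as_matrix();print(s["position"],m[:,2],np.degrees(np.arctan2(m[1,1],m[0,1]))-90,s["contact_force"])
im=arm.get_image("top");a=im[90:250,140:250];A=cv2.resize(a,None,fx=3.7,fy=3.7,interpolation=cv2.INTER_CUBIC)
im=arm.get_image("side");a=im[150:310,110:210];B=cv2.resize(a,None,fx=3.7,fy=3.7,interpolation=cv2.INTER_CUBIC)
cv2.imwrite("pics/g2.png",np.hstack([A,B])[:,:,::-1])
E
```

```text
clock: 4.15
position: [486.1, -178.8, 151.2]
ee_rot: [-0.041, 0.999, 0.0, 0.0]
contact_force: [0.5, -1.0, -2.7]
gripper_width: 25.7
grasp_force: 59.2
clock: 4.95
position: [407.4, 103.4, 149.9]
ee_rot: [0.048, 0.999, -0.0, -0.0]
contact_force: [1.0, 1.1, -2.4]
gripper_width: 25.4
grasp_force: 59.5
clock: 5.75
position: [394.3, 210.8, 150.1]
ee_rot: [0.05, 0.999, -0.0, -0.0]
contact_force: [0.4, 0.3, -2.4]
gripper_width: 25.2
grasp_force: 59.6
[394.32251992 210.76201975 150.10730094] [-7.31162883e-04 -6.04449184e-04 -9.99999550e-01] -5.715708733457518 [ 0.40824175  0.27076015 -2.35262494]
```

View pics/g2.png

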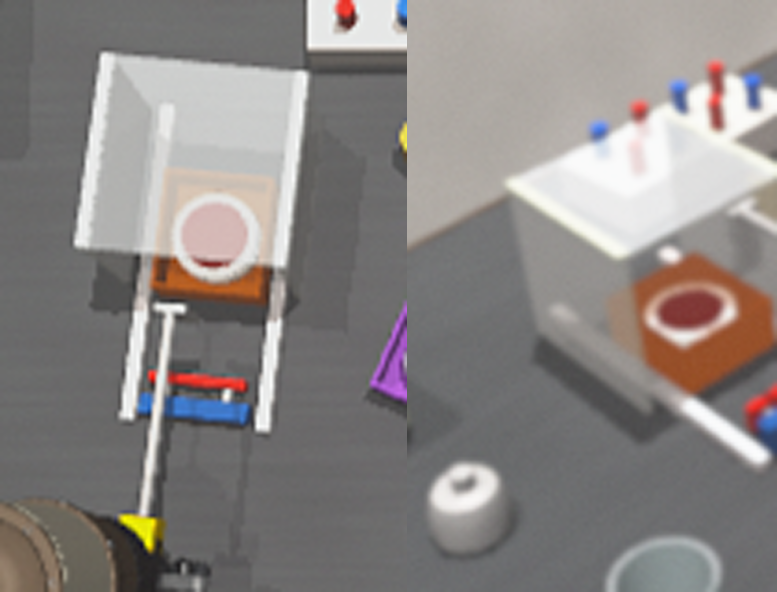

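The top view has the claw at crop (170,308) just in front of the basket, with the rod reaching the handle at (148,515). I'll convert those to the dock frame.

```bash
python3 - <<'E'
from h import *
f=lambda l,z:ray("top",[(140+(x+.5)/3.7-.5,90+(y+.5)/3.7-.5) for x,y in l],z)[:,:2]
o=np.array([569.2,194.6]);a=np.radians(-5.6);M=np.array([[np.cos(a),np.sin(a)],[-np.sin(a),np.cos(a)]])
D=lambda P:((P-o)@M.T).round(1).tolist()
print("claw ends/mid",D(f([(156,307),(170,308),(186,310)],168)),"rod@handle",D(f([(148,515)],168)))
print("tcp",D(np.array([[394.3,210.8]])))
print("rim",D(f([(165,169),(275,178),(264,302),(152,290)],45)))
print("hood front",D(f([(77,247),(292,268)],143)))
E
```

```text
claw ends/mid [[12.9, 8.7], [13.2, -1.5], [12.8, -13.2]] rod@handle [[-135.4, -4.4]]
tcp [[-175.6, -0.9]]
rim [[145.1, 44.2], [146.2, -46.7], [42.9, -49.6], [43.9, 42.1]]
hood front [[55.7, 78.6], [55.3, -82.4]]
```

```bash
python3 -m handwheel '[{"x":0,"y":0.006,"z":-0.06,"ax":0,"ay":0,"az":0},{"x":0,"y":0,"z":-0.08,"ax":0,"ay":0,"az":0},{"x":0,"y":0,"z":-0.08,"ax":0,"ay":0,"az":0},{"x":0,"y":0,"z":-0.02,"ax":0,"ay":0,"az":0},{"x":0,"y":0,"z":0,"ax":0,"ay":0,"az":0},{"x":0.05,"y":-0.0049,"z":0,"ax":0,"ay":0,"az":0},{"x":0.1,"y":-0.0098,"z":0,"ax":0,"ay":0,"az":0},{"x":0.1,"y":-0.0098,"z":0,"ax":0,"ay":0,"az":0}]'
python3 -m handwheel '[{"x":0.1,"y":-0.0098,"z":0,"ax":0,"ay":0,"az":0},{"x":0.1,"y":-0.0098,"z":0,"ax":0,"ay":0,"az":0},{"x":0.1,"y":-0.0098,"z":0,"ax":0,"ay":0,"az":0},{"x":0.1,"y":-0.0098,"z":0,"ax":0,"ay":0,"az":0},{"x":0.06,"y":-0.0059,"z":0,"ax":0,"ay":0,"az":0},{"x":0.03,"y":-0.0029,"z":0,"ax":0,"ay":0,"az":0},{"x":0,"y":0,"z":0,"ax":0,"ay":0,"az":0},{"x":0,"y":0,"z":0,"ax":0,"ay":0,"az":0}]'
python3 - <<'E'
from h import *
s=arm.read_state();m=R.from_quat(s["ee_rot"]).as_matrix();print(s["position"],m[:,2],np.degrees(np.arctan2(m[1,1],m[0,1]))-90,s["contact_force"])
im=arm.get_image("top");a=im[90:250,140:250];A=cv2.resize(a,None,fx=3.7,fy=3.7,interpolation=cv2.INTER_CUBIC)
im=arm.get_image("side");a=im[150:310,110:210];B=cv2.resize(a,None,fx=3.7,fy=3.7,interpolation=cv2.INTER_CUBIC)
cv2.imwrite("pics/g3.png",np.hstack([A,B])[:,:,::-1])
E
```

```text
clock: 6.65
position: [446.3, 208.5, 103.6]
ee_rot: [0.049, 0.999, 0.001, 0.001]
contact_force: [-0.5, 0.4, -1.7]
gripper_width: 25.2
grasp_force: 59.6
clock: 7.45
position: [541.9, 198.3, 102.3]
ee_rot: [0.049, 0.999, -0.0, -0.0]
contact_force: [-0.3, -0.8, -2.5]
gripper_width: 25.6
grasp_force: 59.6
[541.87619808 198.31682602 102.29331438] [-7.16509930e-04 -1.90891245e-04 -9.99999725e-01] -5.643213978141546 [-0.33668332 -0.75582321 -2.53007912]
```

View pics/g3.png

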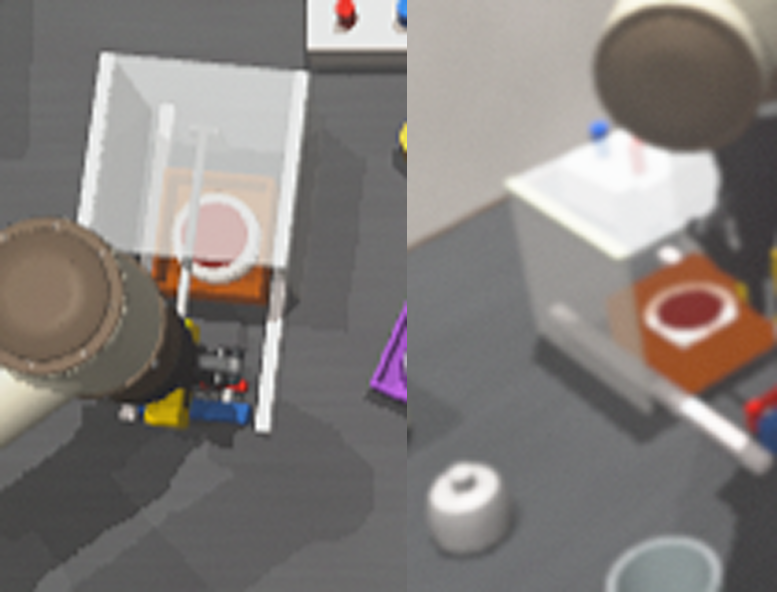

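The claw (204,128) is beyond the basket's far rim and under the roof, and the rod passes clear over the dish. I'll lower it behind the wall.

```bash
python3 -m handwheel '[{"x":0,"y":-0.004,"z":-0.03,"ax":0,"ay":0,"az":0},{"x":0,"y":0,"z":-0.05,"ax":0,"ay":0,"az":0},{"x":0,"y":0,"z":-0.05,"ax":0,"ay":0,"az":0},{"x":0,"y":0,"z":-0.05,"ax":0,"ay":0,"az":0},{"x":0,"y":0,"z":-0.035,"ax":0,"ay":0,"az":0},{"x":0,"y":0,"z":-0.02,"ax":0,"ay":0,"az":0},{"x":0,"y":0,"z":0,"ax":0,"ay":0,"az":0},{"x":0,"y":0,"z":0,"ax":0,"ay":0,"az":0}]'
python3 -m handwheel '[{"x":-0.01,"y":0.001,"z":0,"ax":0,"ay":0,"az":0},{"x":-0.01,"y":0.001,"z":0,"ax":0,"ay":0,"az":0},{"x":-0.01,"y":0.001,"z":0,"ax":0,"ay":0,"az":0},{"x":-0.01,"y":0.001,"z":0,"ax":0,"ay":0,"az":0},{"x":-0.01,"y":0.001,"z":0,"ax":0,"ay":0,"az":0},{"x":-0.01,"y":0.001,"z":0,"ax":0,"ay":0,"az":0},{"x":-0.01,"y":0.001,"z":0,"ax":0,"ay":0,"az":0},{"x":-0.01,"y":0.001,"z":0,"ax":0,"ay":0,"az":0}]'
```

```text
clock: 8.35
position: [542.8, 197.8, 55.4]
ee_rot: [0.049, 0.999, 0.0, 0.0]
contact_force: [-0.4, 0.1, -2.0]
gripper_width: 25.4
grasp_force: 59.6
clock: 9.15
position: [526.9, 199.4, 55.4]
ee_rot: [0.049, 0.999, 0.0, 0.0]
contact_force: [1.7, 0.1, -3.4]
gripper_width: 25.3
grasp_force: 59.4
```

```bash
python3 -m handwheel '[{"x":-0.02,"y":0.002,"z":0,"ax":0,"ay":0,"az":0},{"x":-0.02,"y":0.002,"z":0,"ax":0,"ay":0,"az":0},{"x":-0.02,"y":0.002,"z":0,"ax":0,"ay":0,"az":0},{"x":-0.02,"y":0.002,"z":0,"ax":0,"ay":0,"az":0},{"x":-0.02,"y":0.002,"z":0,"ax":0,"ay":0,"az":0},{"x":-0.02,"y":0.002,"z":0,"ax":0,"ay":0,"az":0},{"x":-0.02,"y":0.002,"z":0,"ax":0,"ay":0,"az":0},{"x":-0.02,"y":0.002,"z":0,"ax":0,"ay":0,"az":0}]'
python3 -m handwheel '[{"x":-0.01,"y":0.001,"z":0,"ax":0,"ay":0,"az":0},{"x":-0.01,"y":0.001,"z":0,"ax":0,"ay":0,"az":0},{"x":-0.01,"y":0.001,"z":0,"ax":0,"ay":0,"az":0},{"x":-0.01,"y":0.001,"z":0,"ax":0,"ay":0,"az":0},{"x":-0.01,"y":0.001,"z":0,"ax":0,"ay":0,"az":0},{"x":-0.01,"y":0.001,"z":0,"ax":0,"ay":0,"az":0},{"x":-0.01,"y":0.001,"z":0,"ax":0,"ay":0,"az":0},{"x":-0.01,"y":0.001,"z":0,"ax":0,"ay":0,"az":0}]'
```

```text
clock: 9.95
position: [494.2, 202.5, 55.4]
ee_rot: [0.049, 0.999, 0.0, 0.0]
contact_force: [2.6, 0.1, -2.6]
gripper_width: 24.9
grasp_force: 59.4
clock: 10.75
position: [478.4, 204.1, 55.3]
ee_rot: [0.049, 0.999, 0.0, 0.0]
contact_force: [3.1, -0.2, -3.2]
gripper_width: 25.4
grasp_force: 59.5
```

```bash
python3 -m handwheel '[{"x":-0.005,"y":0.0005,"z":0,"ax":0,"ay":0,"az":0},{"x":-0.005,"y":0.0005,"z":0,"ax":0,"ay":0,"az":0},{"x":-0.005,"y":0.0005,"z":0,"ax":0,"ay":0,"az":0},{"x":-0.005,"y":0.0005,"z":0,"ax":0,"ay":0,"az":0},{"x":-0.005,"y":0.0005,"z":0,"ax":0,"ay":0,"az":0},{"x":-0.005,"y":0.0005,"z":0,"ax":0,"ay":0,"az":0},{"x":-0.005,"y":0.0005,"z":0,"ax":0,"ay":0,"az":0},{"x":-0.005,"y":0.0005,"z":0,"ax":0,"ay":0,"az":0}]'
```

```text
clock: 11.55
position: [470.4, 204.9, 55.3]
ee_rot: [0.049, 0.999, 0.0, 0.0]
contact_force: [1.4, -0.6, -2.0]
gripper_width: 25.2
grasp_force: 59.5
```

```bash
python3 -m handwheel '[{"x":-0.005,"y":0.0005,"z":0,"ax":0,"ay":0,"az":0},{"x":-0.005,"y":0.0005,"z":0,"ax":0,"ay":0,"az":0},{"x":-0.005,"y":0.0005,"z":0,"ax":0,"ay":0,"az":0},{"x":-0.005,"y":0.0005,"z":0,"ax":0,"ay":0,"az":0},{"x":-0.005,"y":0.0005,"z":0,"ax":0,"ay":0,"az":0},{"x":0,"y":0,"z":0,"ax":0,"ay":0,"az":0},{"x":0,"y":0,"z":0,"ax":0,"ay":0,"az":0},{"x":0,"y":0,"z":0,"ax":0,"ay":0,"az":0}]'
```

```text
clock: 12.35
position: [465.3, 205.3, 55.3]
ee_rot: [0.049, 0.999, -0.0, -0.0]
contact_force: [1.5, -0.2, -0.9]
gripper_width: 25.4
grasp_force: 59.6
```

```bash
python3 -m handwheel '[{"x":-0.005,"y":0.0005,"z":0,"ax":0,"ay":0,"az":0},{"x":-0.005,"y":0.0005,"z":0,"ax":0,"ay":0,"az":0},{"x":-0.005,"y":0.0005,"z":0,"ax":0,"ay":0,"az":0},{"x":-0.005,"y":0.0005,"z":0,"ax":0,"ay":0,"az":0},{"x":0,"y":0,"z":0,"ax":0,"ay":0,"az":0},{"x":0,"y":0,"z":0,"ax":0,"ay":0,"az":0},{"x":0,"y":0,"z":0,"ax":0,"ay":0,"az":0},{"x":0,"y":0,"z":0,"ax":0,"ay":0,"az":0}]'
python3 - <<'E'
from h import *
im=arm.get_image("top");a=im[90:250,140:250];A=cv2.resize(a,None,fx=3.7,fy=3.7,interpolation=cv2.INTER_CUBIC)
im=arm.get_image("side");a=im[170:330,130:240];B=cv2.resize(a,None,fx=3.5,fy=3.7,interpolation=cv2.INTER_CUBIC)
cv2.imwrite("pics/g4.png",np.hstack([A,B])[:,:,::-1])
E
```

```text
clock: 13.15
position: [461.9, 205.9, 55.4]
ee_rot: [0.049, 0.999, 0.0, 0.0]
contact_force: [4.6, -0.3, -3.3]
gripper_width: 25.2
grasp_force: 59.3
```

View pics/g4.png

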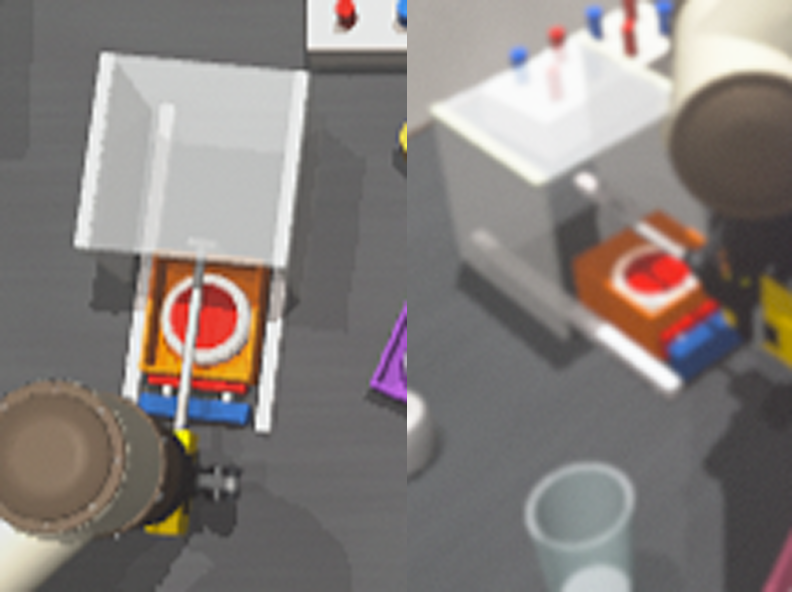

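The basket now meets the red buffer (row 383 of the top crop), and the claw is still behind its far wall. I'll press on slowly.

```bash
python3 -m handwheel '[{"x":-0.003,"y":0.0003,"z":0,"ax":0,"ay":0,"az":0},{"x":-0.003,"y":0.0003,"z":0,"ax":0,"ay":0,"az":0},{"x":-0.003,"y":0.0003,"z":0,"ax":0,"ay":0,"az":0},{"x":-0.003,"y":0.0003,"z":0,"ax":0,"ay":0,"az":0},{"x":0,"y":0,"z":0,"ax":0,"ay":0,"az":0},{"x":0,"y":0,"z":0,"ax":0,"ay":0,"az":0},{"x":0,"y":0,"z":0,"ax":0,"ay":0,"az":0},{"x":0,"y":0,"z":0,"ax":0,"ay":0,"az":0}]'
```

```text
clock: 14.05
position: [460.3, 206.4, 55.6]
ee_rot: [0.049, 0.999, 0.001, 0.001]
contact_force: [7.9, -1.1, -5.0]
gripper_width: 24.8
grasp_force: 59.2
```

```bash
python3 -m handwheel '[{"x":-0.003,"y":0.0003,"z":0,"ax":0,"ay":0,"az":0},{"x":-0.003,"y":0.0003,"z":0,"ax":0,"ay":0,"az":0},{"x":-0.003,"y":0.0003,"z":0,"ax":0,"ay":0,"az":0},{"x":-0.003,"y":0.0003,"z":0,"ax":0,"ay":0,"az":0},{"x":0,"y":0,"z":0,"ax":0,"ay":0,"az":0},{"x":0,"y":0,"z":0,"ax":0,"ay":0,"az":0},{"x":0,"y":0,"z":0,"ax":0,"ay":0,"az":0},{"x":0,"y":0,"z":0,"ax":0,"ay":0,"az":0}]'
```

```text
clock: 14.85
position: [458.9, 206.8, 55.9]
ee_rot: [0.049, 0.999, 0.001, 0.002]
contact_force: [10.3, -3.2, -4.8]
gripper_width: 25.5
grasp_force: 59.2
```

Pressed firmly at about 10 N. Now I'll unload gently and clear the wall.

```bash
python3 -m handwheel '[{"x":0.004,"y":-0.0004,"z":0,"ax":0,"ay":0,"az":0},{"x":0.004,"y":-0.0004,"z":0,"ax":0,"ay":0,"az":0},{"x":0.004,"y":-0.0004,"z":0,"ax":0,"ay":0,"az":0},{"x":0.004,"y":-0.0004,"z":0,"ax":0,"ay":0,"az":0},{"x":0.004,"y":-0.0004,"z":0,"ax":0,"ay":0,"az":0},{"x":0.005,"y":-0.0005,"z":0,"ax":0,"ay":0,"az":0},{"x":0.005,"y":-0.0005,"z":0,"ax":0,"ay":0,"az":0},{"x":0.01,"y":-0.001,"z":0,"ax":0,"ay":0,"az":0}]'
python3 -m handwheel '[{"x":0.01,"y":-0.001,"z":0,"ax":0,"ay":0,"az":0},{"x":0.015,"y":-0.0015,"z":0,"ax":0,"ay":0,"az":0},{"x":0.015,"y":-0.0015,"z":0,"ax":0,"ay":0,"az":0},{"x":0.01,"y":-0.001,"z":0,"ax":0,"ay":0,"az":0},{"x":0,"y":0,"z":0,"ax":0,"ay":0,"az":0},{"x":0,"y":0,"z":0,"ax":0,"ay":0,"az":0},{"x":0,"y":0,"z":0,"ax":0,"ay":0,"az":0},{"x":0,"y":0,"z":0,"ax":0,"ay":0,"az":0}]'
python3 - <<'E'
from h import *
s=arm.read_state();m=R.from_quat(s["ee_rot"]).as_matrix();print(s["position"],np.degrees(np.arctan2(m[1,1],m[0,1]))-90,s["contact_force"])
im=arm.get_image("top");a=im[90:250,140:250];A=cv2.resize(a,None,fx=3.7,fy=3.7,interpolation=cv2.INTER_CUBIC)
im=arm.get_image("side");a=im[170:330,130:240];B=cv2.resize(a,None,fx=3.5,fy=3.7,interpolation=cv2.INTER_CUBIC)
cv2.imwrite("pics/g5.png",np.hstack([A,B])[:,:,::-1])
E
```

```text
clock: 15.65
position: [463.5, 204.9, 55.0]
ee_rot: [0.049, 0.999, -0.001, -0.001]
contact_force: [0.1, -0.8, -2.2]
gripper_width: 25.3
grasp_force: 59.6
clock: 16.45
position: [474.6, 204.4, 55.3]
ee_rot: [0.049, 0.999, -0.0, -0.0]
contact_force: [-0.6, -0.3, -2.5]
gripper_width: 25.0
grasp_force: 59.6
[474.61579261 204.44490185  55.31628434] -5.640087052331779 [-0.57559088 -0.25420342 -2.50507751]
```

View pics/g5.png

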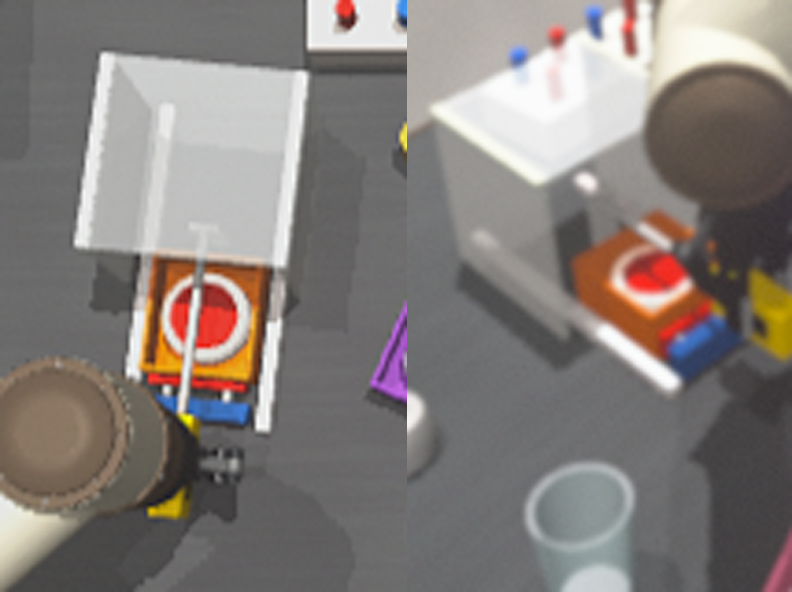

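The basket stays against the red buffer, and the claw (204,230) has come free behind it with no load. I'll lift and retreat.

```bash
python3 -m handwheel '[{"x":0,"y":0,"z":0.03,"ax":0,"ay":0,"az":0},{"x":0,"y":0,"z":0.05,"ax":0,"ay":0,"az":0},{"x":0,"y":0,"z":0.05,"ax":0,"ay":0,"az":0},{"x":0,"y":0,"z":0.05,"ax":0,"ay":0,"az":0},{"x":0,"y":0,"z":0.04,"ax":0,"ay":0,"az":0},{"x":0,"y":0,"z":0.02,"ax":0,"ay":0,"az":0},{"x":0,"y":0,"z":0,"ax":0,"ay":0,"az":0},{"x":-0.03,"y":0.003,"z":0,"ax":0,"ay":0,"az":0}]'
python3 -m handwheel '[{"x":-0.08,"y":0.008,"z":0,"ax":0,"ay":0,"az":0},{"x":-0.1,"y":0.0098,"z":0,"ax":0,"ay":0,"az":0},{"x":-0.1,"y":0.0098,"z":0,"ax":0,"ay":0,"az":0},{"x":-0.08,"y":0.008,"z":0,"ax":0,"ay":0,"az":0},{"x":-0.03,"y":0.003,"z":0,"ax":0,"ay":0,"az":0},{"x":0,"y":0,"z":0.06,"ax":0,"ay":0,"az":0},{"x":0,"y":0,"z":0.12,"ax":0,"ay":0,"az":0},{"x":0,"y":0,"z":0.06,"ax":0,"ay":0,"az":0}]'
```

```text
clock: 17.35
position: [468.8, 205.1, 103.2]
ee_rot: [0.05, 0.999, 0.0, 0.0]
contact_force: [-0.9, 0.2, -1.7]
gripper_width: 25.2
grasp_force: 59.6
clock: 18.15
position: [391.4, 213.4, 152.7]
ee_rot: [0.049, 0.999, 0.001, 0.001]
contact_force: [0.3, -0.3, -2.8]
gripper_width: 25.4
grasp_force: 59.6
```

```bash
python3 -m handwheel '[{"x":0,"y":-0.1,"z":0,"ax":0,"ay":0,"az":0},{"x":0,"y":-0.2,"z":0,"ax":0,"ay":0,"az":0},{"x":0.05,"y":-0.2,"z":0,"ax":0,"ay":0,"az":0.02},{"x":0.05,"y":-0.2,"z":0,"ax":0,"ay":0,"az":0.02},{"x":0.05,"y":-0.2,"z":0,"ax":0,"ay":0,"az":0.02},{"x":0.05,"y":-0.2,"z":0,"ax":0,"ay":0,"az":0.02},{"x":0.05,"y":-0.2,"z":0,"ax":0,"ay":0,"az":0.02},{"x":0.05,"y":-0.2,"z":0,"ax":0,"ay":0,"az":0.0155}]'
python3 -m handwheel '[{"x":0.05,"y":-0.15,"z":0,"ax":0,"ay":0,"az":0},{"x":0.05,"y":-0.15,"z":0,"ax":0,"ay":0,"az":0},{"x":0.05,"y":-0.1,"z":0,"ax":0,"ay":0,"az":0},{"x":0.025,"y":-0.05,"z":0,"ax":0,"ay":0,"az":0},{"x":0,"y":-0.012,"z":0,"ax":0,"ay":0,"az":0},{"x":0,"y":0,"z":0,"ax":0,"ay":0,"az":0},{"x":0,"y":0,"z":0,"ax":0,"ay":0,"az":0},{"x":0,"y":0,"z":0,"ax":0,"ay":0,"az":0}]'
python3 - <<'E'
from h import *
s=arm.read_state();m=R.from_quat(s["ee_rot"]).as_matrix();print(s["position"],np.degrees(np.arctan2(m[1,1],m[0,1]))-90,m[:,2],s["contact_force"])
E
```

```text
clock: 18.95
position: [450.9, -89.1, 151.1]
ee_rot: [-0.042, 0.999, -0.0, -0.0]
contact_force: [0.9, 0.5, -2.1]
gripper_width: 25.5
grasp_force: 59.7
clock: 19.75
position: [485.5, -178.8, 151.4]
ee_rot: [-0.042, 0.999, 0.0, 0.0]
contact_force: [-0.1, 0.5, -2.5]
gripper_width: 25.3
grasp_force: 59.7
[ 485.46728548 -178.78776737  151.44961937] 4.827116191654383 [ 2.52184234e-05  1.29233674e-04 -9.99999991e-01] [-0.07971572  0.46368772 -2.47706794]
```

```bash
python3 -m handwheel '[{"x":0.005,"y":0,"z":-0.05,"ax":0,"ay":0,"az":0},{"x":0,"y":0,"z":-0.1,"ax":0,"ay":0,"az":0},{"x":0,"y":0,"z":-0.1,"ax":0,"ay":0,"az":0},{"x":0,"y":0,"z":-0.1,"ax":0,"ay":0,"az":0},{"x":0,"y":0,"z":-0.1,"ax":0,"ay":0,"az":0},{"x":0,"y":0,"z":-0.05,"ax":0,"ay":0,"az":0},{"x":0,"y":0,"z":-0.02,"ax":0,"ay":0,"az":0},{"x":0,"y":0,"z":0,"ax":0,"ay":0,"az":0}]'
python3 -m handwheel '[{"x":0,"y":0,"z":-0.008,"ax":0,"ay":0,"az":0},{"x":0,"y":0,"z":-0.008,"ax":0,"ay":0,"az":0},{"x":0,"y":0,"z":-0.005,"ax":0,"ay":0,"az":0},{"x":0,"y":0,"z":0,"ax":0,"ay":0,"az":0},{"x":0,"y":0,"z":0,"ax":0,"ay":0,"az":0},{"x":0,"y":0,"z":0,"ax":0,"ay":0,"az":0},{"x":0,"y":0,"z":0,"ax":0,"ay":0,"az":0},{"x":0,"y":0,"z":0,"ax":0,"ay":0,"az":0}]'
```

```text
clock: 20.55
position: [486.8, -179.5, 47.1]
ee_rot: [-0.042, 0.999, -0.0, -0.0]
contact_force: [-0.3, 0.5, -2.0]
gripper_width: 25.1
grasp_force: 59.7
clock: 21.35
position: [486.8, -179.6, 43.2]
ee_rot: [-0.041, 0.999, 0.0, 0.0]
contact_force: [-0.6, -0.3, -2.5]
gripper_width: 25.4
grasp_force: 59.7
```

```bash
python3 -m handwheel '[{"x":-0.001,"y":0.003,"z":-0.004,"ax":0,"ay":0,"az":0},{"x":0,"y":0,"z":-0.004,"ax":0,"ay":0,"az":0},{"x":0,"y":0,"z":-0.002,"ax":0,"ay":0,"az":0},{"x":0,"y":0,"z":0,"ax":0,"ay":0,"az":0},{"x":0,"y":0,"z":0,"ax":0,"ay":0,"az":0},{"x":0,"y":0,"z":0,"ax":0,"ay":0,"az":0},{"x":0,"y":0,"z":0,"ax":0,"ay":0,"az":0},{"x":0,"y":0,"z":0,"ax":0,"ay":0,"az":0}]'
```

```text
clock: 22.15
position: [486.6, -179.0, 41.1]
ee_rot: [-0.041, 0.999, -0.0, 0.0]
contact_force: [0.5, -0.3, -2.5]
gripper_width: 25.3
grasp_force: 59.7
```

```bash
python3 -m handwheel '[{"x":0,"y":0,"z":-0.002,"ax":0,"ay":0,"az":0},{"x":0,"y":0,"z":-0.002,"ax":0,"ay":0,"az":0},{"x":0,"y":0,"z":0,"ax":0,"ay":0,"az":0},{"x":0,"y":0,"z":0,"ax":0,"ay":0,"az":0},{"x":0,"y":0,"z":0,"ax":0,"ay":0,"az":0},{"x":0,"y":0,"z":0,"ax":0,"ay":0,"az":0},{"x":0,"y":0,"z":0,"ax":0,"ay":0,"az":0},{"x":0,"y":0,"z":0,"ax":0,"ay":0,"az":0}]'
```

```text
clock: 22.95
position: [486.6, -179.0, 40.6]
ee_rot: [-0.042, 0.999, -0.0, 0.0]
contact_force: [-2.5, 1.1, 5.8]
gripper_width: 25.3
grasp_force: 60.5
```

Seated on the rest. I'll open, then rise straight up.

```bash
python3 -m handwheel '[{"x":0,"y":0,"z":0,"ax":0,"ay":0,"az":0},{"x":0,"y":0,"z":0,"ax":0,"ay":0,"az":0},{"x":0,"y":0,"z":0,"ax":0,"ay":0,"az":0},{"x":0,"y":0,"z":0,"ax":0,"ay":0,"az":0},{"x":0,"y":0,"z":0,"ax":0,"ay":0,"az":0},{"x":0,"y":0,"z":0,"ax":0,"ay":0,"az":0},{"x":0,"y":0,"z":0,"ax":0,"ay":0,"az":0},{"x":0,"y":0,"z":0,"ax":0,"ay":0,"az":0}]' 1
python3 -m handwheel '[{"x":0,"y":0,"z":0.05,"ax":0,"ay":0,"az":0},{"x":0,"y":0,"z":0.1,"ax":0,"ay":0,"az":0},{"x":0,"y":0,"z":0.15,"ax":0,"ay":0,"az":0},{"x":0,"y":0,"z":0.2,"ax":0,"ay":0,"az":0},{"x":0,"y":0,"z":0.2,"ax":0,"ay":0,"az":0},{"x":0,"y":0,"z":0.2,"ax":0,"ay":0,"az":0},{"x":-0.05,"y":-0.1,"z":0.05,"ax":0,"ay":0,"az":0},{"x":-0.05,"y":-0.1,"z":0,"ax":0,"ay":0,"az":0}]' 1
python3 -m handwheel '[{"x":-0.1,"y":-0.18,"z":0,"ax":0,"ay":0,"az":0},{"x":-0.1,"y":-0.18,"z":0,"ax":0,"ay":0,"az":0},{"x":-0.1,"y":-0.18,"z":0,"ax":0,"ay":0,"az":0},{"x":-0.1,"y":-0.18,"z":0,"ax":0,"ay":0,"az":0},{"x":-0.1,"y":-0.18,"z":0,"ax":0,"ay":0,"az":0},{"x":-0.05,"y":-0.1,"z":0,"ax":0,"ay":0,"az":0},{"x":0,"y":0,"z":0,"ax":0,"ay":0,"az":0},{"x":0,"y":0,"z":0,"ax":0,"ay":0,"az":0}]' 1
python3 - <<'E'
from h import *
im=arm.get_image("top");cv2.imwrite("pics/t9.png",im[:,:,::-1])
print("mat",rect("top",mask(im,(100,120,100),(125,255,255),(285,130,345,245)),3))
print("handle",rect("top",mask(im,(22,150,150),(35,255,255),(300,190,340,235)),75))
m=mask(im,(3,150,120),(18,255,255),(160,100,225,200));print("basket",rect("top",m,45))
A=cv2.resize(im[90:250,140:350],None,fx=3.7,fy=3.7,interpolation=cv2.INTER_CUBIC);cv2.imwrite("pics/g9.png",A[:,:,::-1])
E
```

```text
clock: 23.75
position: [486.5, -179.0, 40.3]
ee_rot: [-0.041, 0.999, -0.0, 0.0]
contact_force: [-0.1, -0.2, 0.7]
gripper_width: 85.5
grasp_force: 0.0
clock: 24.55
position: [467.7, -219.5, 234.1]
ee_rot: [-0.042, 0.999, -0.001, 0.003]
contact_force: [0.3, 0.5, -0.3]
gripper_width: 85.7
grasp_force: 0.0
clock: 25.35
position: [356.1, -419.1, 230.7]
ee_rot: [-0.041, 0.999, 0.0, 0.0]
contact_force: [-0.0, 0.7, -0.2]
gripper_width: 85.5
grasp_force: 0.0
mat (array([ 566.2, -173.6]), array([301.5, 101. ]), 5.13, [[411.0, -137.0], [421.0, -237.0], [721.0, -210.0], [712.0, -110.0]])
handle (array([ 485.2, -177.7]), array([77.6, 24.7]), 4.39, [[446.0, -168.0], [447.0, -193.0], [525.0, -187.0], [523.0, -162.0]])
basket (array([591.9, 190.6]), array([91.2, 94.4]), 84.61, [[541.0, 150.0], [635.0, 141.0], [643.0, 232.0], [549.0, 240.0]])
```

View pics/g9.png

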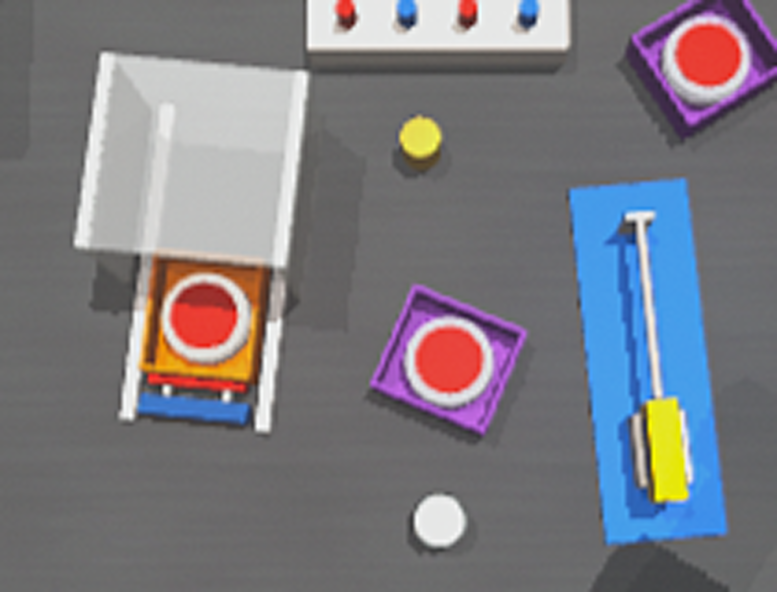

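The picture shows the basket's near wall against the red buffer (200,383), the hook back on its mat and rest (yellow handle at (667,450)) within 1 mm of where it lay, and the neighbours untouched.

```bash
python3 -c "
from bench import arm
print(arm.job_done())"
```

```text
the job is handed in; nothing more can be done
None
```

I handed the job in at about 25 s: the basket was pressed onto the red buffer with about 10 N of hook pull and left against it, and the hook is back on its mat and rest within about 1 mm. The force left on the buffer after unloading was not measured.

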